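Load a caliper piston into the sprung feeder

TASK

Stand the brake piston upright on the sprung platform in the mouth of the feeder and let go of it; then give it a squirt of assembly oil by pressing the nozzle cap of the clamped can right down and letting it come up. Then push the piston down against the spring until both catches snap in over its top and hold it down, and leave the bearing, the nut and the spanner where they lie.

Things in the scene. Friction and masses are not known exactly. Their poses are not given: they have to be found in the camera images.
- piston_center (a point): Centre of the brake-caliper piston: plain bright steel solid cylinder, 54 mm diameter, 34 mm tall, flat closed top with no hole, a narrow groove round it near the top, about 0.22 kg. It starts standing upright on the bench. The point is at its axis, half-way up (17 mm above its underside); its z axis points up out of its top.
- feeder: Feeder fixed to the bench: grey base plate 150 x 270 x 10 mm with an upright dark steel tube (76 mm outside) and, 130 mm from it along the feeder's +y, a small upright aluminium spray can (52 mm diameter) in a clamp. Origin: on the tube's axis at bench height; z up. Two sprung catches face each other across the mouth, at +x and -x.
- feeder_mouth (a point): Point on the tube's axis, level with the tops of the four round-ended steel guide posts, 106 mm above the bench. The posts (10 mm thick) stand 33.5 mm from the axis on the diagonals between the feeder's x and y, and leave the piston 1.5 mm of play all round. On the +y and -y sides there is a 37 mm gap between posts where a finger fits.
- platform_top (a point): Centre of the top face of the sprung platform, a 41 mm aluminium disc on the tube's axis, which moves with it. Unloaded it is 95 mm above the bench, 15 mm above the catches' undersides and 11 mm below the tops of the guide posts; it does not sink under the piston's weight. A piston standing on it has its top 129 mm above the bench.
- platform (a joint): Travel of the sprung platform, m: 0 up (unloaded), grows as it is pushed down, end stop at 0.057. It takes about 5 N to start and the spring adds 1.8 N per cm (about 14 N at 0.05), plus a few newtons while the catches are spread. The piston is caught from 0.049 on; a few mm more makes sure.
- catch_level (a point): Point on the tube's axis at the height of the catches' flat undersides, 80 mm above the bench. The catches are 4 mm thick, 18 mm wide steel tongues with a steep ramp on top (its top 16 mm above this level); their tips stay 45 mm apart, so 4.5 mm of each hooks over the rim of a piston whose top is below this level. A finger pushing the piston passes between them.
- catch_far (a joint): Catch on the feeder's +x side, m: 0 sprung in over the mouth, about 0.0045 or more when pushed outward by the piston's side; returns by its own spring.
- catch_near (a joint): Catch on the feeder's -x side, same meaning.
- nozzle_top (a point): Centre of the flat top of the can's white nozzle cap, 25 mm diameter, 149 mm above the bench when up; a thin straw on it points to the feeder's mouth. Moves with the cap.
- nozzle (a joint): Travel of the nozzle cap, m: 0 up, 0.006 fully down (end stop); takes about 2.5 N to start and 6 N to hold fully down; springs back.
- bearing: Bystander: loose steel bearing ring, 62 mm outside, 30 mm hole, 18 mm tall, flat on the bench; origin at the centre of its underside.
- nut: Bystander: loose dark hexagonal hub nut, about 52 mm across, open hole, 20 mm tall, flat on the bench; origin at the centre of its underside.
- spanner_grip (a point): Bystander: steel spanner lying on the bench at the far right; point on its handle.
Mind the look-alikes: they are no part of the job. What is shaped like the part that bears piston_center but turquoise is not meant.

How it is judged:
By the outcome, as a careful person would: the job done as asked, in the order asked, and still so for the second after the job is handed in, with the robot touching nothing.
It also fails if it takes over 53 s, if anything falls off the work surface, if the arm or the gripper's body presses on something with over 40 N, if the wrist force passes 120 N, or if a joint passes its speed limit or range.

ROBOT

A 6-joint arm with a two-finger parallel gripper is mounted at the origin on the work surface. World frame = base frame: x ahead of the robot, y to its left, z up, the work surface at z = 0. Lengths are in m, angles in rad, forces in N, time in s.
With the tool pointing down it reaches from about 0.275 to 0.825 m from the base axis. Payload 5.2 kg.
Tool frame: the origin (TCP) lies between the finger pads; the fingertips stand 14 mm ahead of it and the grasp point (between the pads) lies 5 mm behind it; z points along the fingers, x is the direction in which the jaws open and shut, and the axes are right-handed (so a half turn about z gives the same grasp; the last joint's range is limited). The gripper opens to 93 mm and grips with 3 to 60 N. Pads are 15 mm wide; open, the fingers measure 128 mm over their backs; the gripper's body (75 mm by 188 mm) begins 65 mm behind the grasp point.
Start: joints at [-1.396, 0.259, 1.535, -0, 1.348, -0.203], TCP at [0.203, -0.511, 0.233] pointing down, gripper open.
Joint ranges: [-3.14, 3.14], [-0.91, 2.08], [0.19, 2.58], [-1.22, 4.36], [0.22, 2.71], [-3.12, 3.12]. Speed limits (rad/s): [2.57, 2.57, 3.14, 3.14, 3.14, 3.14].

INTERFACE

Orientations are given as a unit quaternion [w, x, y, z].
In Python, from bench import r gives the robot as it stands. The module is installed in compiled form; this text tells all that it offers. Calls block until the motion is done:
- r.move_pose(position, orientation): joint-space move of the TCP to a pose.
- r.movel(position, attitude=None, v=0.15, stop_force=None): straight line of the TCP; attitude=None keeps the orientation; v is the mean speed in m/s. With stop_force (N) it stops when the force on the tool has changed by that much, and returns True; else False.
- r.move_joints(angles): joint-space move.
- r.set_gripper(opening, f_grip=None): opening from 0.0 (shut) to 1.0 (fully open); f_grip is the grip in N (None keeps the last); returns when the fingers have stopped.
- r.pause(seconds).
- r.ik(position, orientation): joint angles nearest the present ones, or None.
- r.sense(): the state.
- r.read_camera(name): name is "side" or "top"; returns a dict with "pixels" (480x640x3 uint8, red, green, blue), "range_z" (480x640 float32, m along the optical axis (not along the pixel's ray), 0 where there is no reading), "K" (3x3 intrinsics, pixels), "k1" (the pictures are not rectified: a ray, as slopes to the right and down, at radius r is drawn at 1 + k1 r^2 times it, then the intrinsics apply), "position" and "orientation" of the camera in the world. Camera axes: x right, y up, looking along -z (the intrinsics and any distortion apply to the point x, -y, -z); pixel columns grow to the right and rows downward; lengths in m; the calibration is good to about 2 mm. A picture is of the moment at which its call begins.
A pose or a line that the arm cannot do raises r.PlanningError and nothing moves.
- r.job_done(): hands the job in, once; it reports no verdict.
The state is a dict: "clock": time; "joint_pos": joint angles; "dq": joint speeds; "tau": joint torques, N m; "eef_pos": TCP position; "tcp_rot": TCP orientation; "contact_force": force on the tool from outside, world axes, zero at the start; "torque": the same for the moment, N m; "grip_width": opening from 0.0 (shut) to 1.0 (fully open).
Only numpy, scipy, OpenCV 4.12 (cv2) and the standard library are available. Lean on these libraries where they do the work, as an engineer would, in place of code of your own. Each camera call takes 0.05 s, during which the arm holds its last target.

## Working session

There is one attempt and no reset: what is moved stays moved. The work goes in short steps, each a Python script; the robot and the scene stay as the last script left them, time stands still between calls to the robot, and variables do not carry over. Pictures are saved under pics/ and viewed, and the job is handed in when it is done.

```bash
mkdir -p pics; cat > h.py <<'E'
import numpy as np, cv2
from scipy.spatial.transform import Rotation as R
def snap(r,name,fn):
    c=r.read_camera(name); np.savez(f'pics/{fn}.npz',**{k:np.array(v) for k,v in c.items()})
    cv2.imwrite(f'pics/{fn}.png',c['pixels'][:,:,::-1]); return c
def load(fn): return dict(np.load(f'pics/{fn}.npz'))
def Rc(c):
    q=np.array(c['orientation']); return R.from_quat([q[1],q[2],q[3],q[0]]).as_matrix()
def rays(c,uv):
    uv=np.atleast_2d(uv).astype(float); K=np.array(c['K']); k1=float(c['k1'])
    d=np.c_[(uv[:,0]-K[0,2])/K[0,0],(uv[:,1]-K[1,2])/K[1,1]]
    s=d.copy()
    for _ in range(30): s=d/(1+k1*(s**2).sum(1,keepdims=True))
    return np.c_[s[:,0],-s[:,1],-np.ones(len(s))]@Rc(c).T
def onplane(c,uv,z):
    D=rays(c,uv); p=np.array(c['position']); return p+D*((z-p[2])/D[:,2])[:,None]
def depthpts(c,uv):
    uv=np.atleast_2d(uv).astype(int); z=np.array(c['range_z'])[uv[:,1],uv[:,0]]
    return np.array(c['position'])+rays(c,uv)*z[:,None]
def proj(c,P):
    P=np.atleast_2d(P); q=(P-np.array(c['position']))@Rc(c); s=np.c_[q[:,0]/-q[:,2],-q[:,1]/-q[:,2]]
    s=s*(1+float(c['k1'])*(s**2).sum(1,keepdims=True)); K=np.array(c['K'])
    return np.c_[s[:,0]*K[0,0]+K[0,2],s[:,1]*K[1,1]+K[1,2]]
E
python3 - <<'E'
from h import *
from bench import r
for n in('top','side'):
    c=snap(r,n,n+'0'); print(n,c['K'],c['k1'],c['position'],c['orientation'])
s=r.sense(); print({k:np.round(v,3) for k,v in s.items()})
E
```

```text
top [[523.11723502   0.         316.87604932]
 [  0.         523.11723502 243.26289094]
 [  0.           0.           1.        ]] -0.031225697755790434 [ 0.45432008 -0.04844216  1.09001669] [-0.69952739 -0.03950232  0.04643677  0.71200044]
side [[561.87732962   0.         325.23380041]
 [  0.         561.87732962 244.03011359]
 [  0.           0.           1.        ]] 0.057339753336585725 [ 0.46699909 -0.79776313  0.89615654] [ 0.92651841  0.36948873 -0.03182285 -0.06347462]
{'clock': np.float64(0.1), 'joint_pos': array([-1.396,  0.259,  1.536,  0.   ,  1.348, -0.203]), 'dq': array([ 0.001, -0.003, -0.001, -0.002, -0.   , -0.002]), 'tau': array([ 2.0000e-03, -4.3821e+01, -2.8464e+01,  7.2000e-02,  3.6000e-02,
       -0.0000e+00]), 'eef_pos': array([ 0.203, -0.511,  0.232]), 'tcp_rot': array([-0.001,  0.827, -0.562, -0.001]), 'contact_force': array([ 0.507, -0.674,  0.07 ]), 'torque': array([ 0.053,  0.009, -0.024]), 'grip_width': np.float64(1.001)}
```

View pics/top0.png

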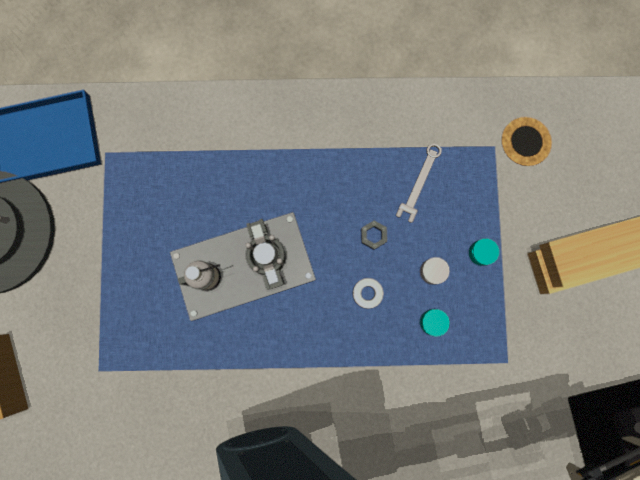

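View pics/side0.png

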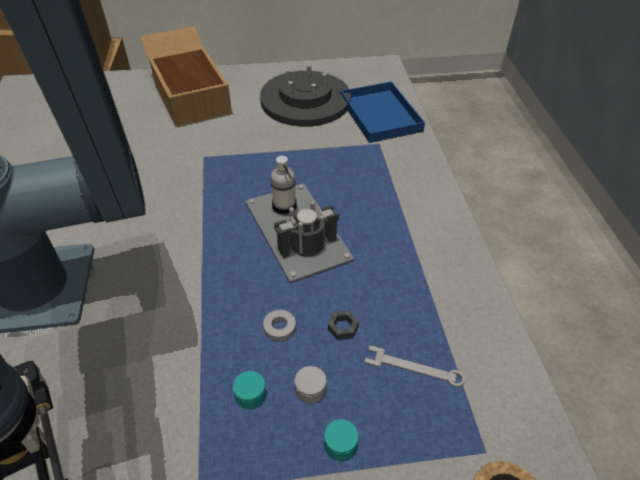

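Top view: the candidates shaped like the piston are bright steel at (435,271), turquoise at (485,252) and turquoise at (435,323). The steel one fits because it is plain with no hole. The ring at (368,293) is the bearing, the hexagon at (374,235) is the nut, the feeder tube is near (265,254) and the nozzle near (195,271). I'll confirm in an enlarged crop.

```bash
python3 - <<'E'
from h import *
t=load('top0'); s=load('side0')
a=cv2.resize(t['pixels'][225:345,350:510],None,fx=2.5,fy=2.5,interpolation=cv2.INTER_CUBIC)
b=cv2.resize(t['pixels'][200:330,165:325],None,fx=2.5,fy=2.5,interpolation=cv2.INTER_CUBIC)
c=cv2.resize(s['pixels'][355:475,230:390],None,fx=2.5,fy=2.5,interpolation=cv2.INTER_CUBIC)
d=cv2.resize(s['pixels'][150:280,225:385],None,fx=2.5,fy=2.5,interpolation=cv2.INTER_CUBIC)
m=np.vstack([np.hstack([a[:275],c[:275]]),np.hstack([b,d])])[:600]
cv2.imwrite('pics/crop0.png',m[:,:,::-1])
for n,uv in dict(piston=(435,271),tA=(485,252),tB=(435,323),plat=(264,254),noz=(195,271),bear=(360,293)).items():
    print(n,depthpts(t,uv).round(4))
for n,uv in dict(piston=(311,378),plat=(307,216),noz=(282,160)).items():
    print(n,depthpts(s,uv).round(4))
E
```

```text
piston [[ 0.5224 -0.2979  0.0365]]
tA [[ 0.559  -0.4016  0.038 ]]
tB [[ 0.4182 -0.2938  0.0342]]
plat [[0.5564 0.0416 0.0996]]
noz [[0.5225 0.1608 0.1523]]
bear [[ 0.4813 -0.1463  0.0187]]
piston [[ 0.5237 -0.2999  0.0341]]
plat [[0.558  0.0382 0.0951]]
noz [[0.5196 0.1592 0.1498]]
```

View pics/crop0.png

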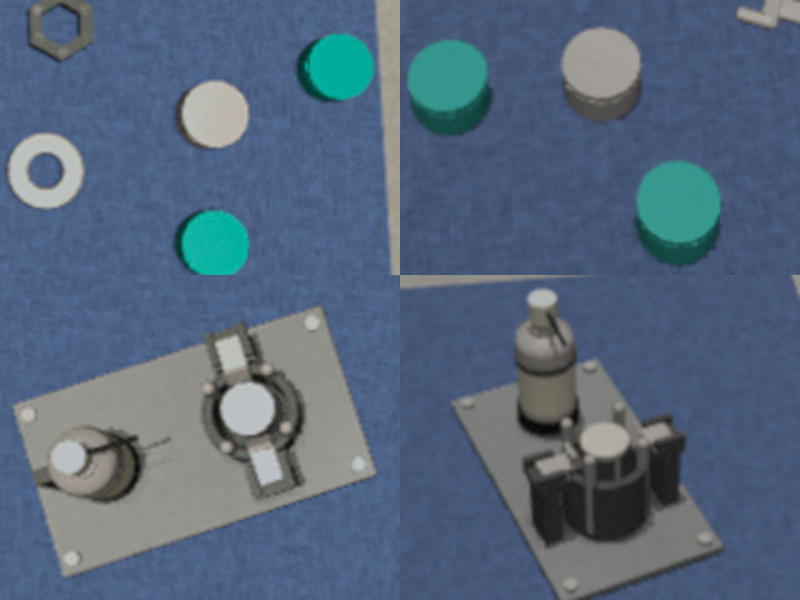

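The crop confirms it: the plain steel closed-top cylinder at top-view (435,271) and side-view (311,378) is the piston, and both turquoise ones are decoys. Next I'll measure precisely.

```bash
cat > meas.py <<'E'
from h import *
def blob(c,seed,box,fn):
    u,v=seed; img=c['pixels'].astype(int); m=fn(img).astype(np.uint8)
    k=np.zeros_like(m); k[v-box:v+box,u-box:u+box]=1; m&=k
    n,l,st,ce=cv2.connectedComponentsWithStats(m,connectivity=4)
    i=l[v,u]
    if i==0: return None
    cnt=max(cv2.findContours((l==i).astype(np.uint8),0,cv2.CHAIN_APPROX_NONE)[0],key=cv2.contourArea)
    return ce[i],st[i],cv2.fitEllipse(cnt),cnt
E
python3 - <<'E'
from meas import *
t=load('top0'); s=load('side0')
for c,u,n in((t,(435,271),'top piston'),(s,(311,378),'side piston'),(t,(264,254),'top plat'),(s,(307,216),'side plat'),(t,(193,269),'top noz'),(s,(282,160),'side noz')):
    print(n,c['pixels'][u[1],u[0]])
    for th in (-10,-20,-35,-50):
        ref=c['pixels'][u[1],u[0]].astype(int).sum()/3
        b=blob(c,u,24,lambda im:(im.sum(2)/3>ref+th))
        if b:
            z={'p':.034}.get(n.split()[1][:2],None)
            z=dict(piston=.034,plat=.095,noz=.149)[n.split()[1]]
            print(th,b[0].round(1),b[1],[np.round(x,1) for x in b[2]],onplane(c,[b[0],b[2][0]],z)[:,:2].round(4).tolist())
E
```

```text
top piston [188 186 178]
-10 [435.8 270.1] [423 258  26  25 498] [array([435.8, 270.1]), array([23.8, 24.8]), np.float64(119.3)] [[0.5244, -0.3002], [0.5244, -0.3002]]
-20 [435.8 270.3] [423 258  26  26 521] [array([435.8, 270.3]), array([24.5, 25.2]), np.float64(140.8)] [[0.524, -0.3002], [0.524, -0.3002]]
-35 [435.8 270.2] [423 258  26  26 536] [array([435.8, 270.2]), array([25. , 25.6]), np.float64(135.0)] [[0.524, -0.3001], [0.524, -0.3001]]
-50 [435.8 270.1] [423 257  27  27 558] [array([435.8, 270.1]), array([25.3, 26.3]), np.float64(149.6)] [[0.5243, -0.3001], [0.5243, -0.3001]]
side piston [161 157 152]
-10 [310.  379.5] [296 367  30  27 625] [array([310.1, 379.5]), array([25.8, 28.9]), np.float64(87.6)] [[0.5218, -0.3025], [0.5218, -0.3026]]
-20 [310.  379.6] [295 366  31  28 661] [array([310.1, 379.6]), array([26.6, 29.8]), np.float64(87.4)] [[0.5217, -0.3027], [0.5218, -0.3027]]
-35 [310.  379.6] [295 366  31  28 692] [array([310. , 379.6]), array([27.2, 30.5]), np.float64(88.0)] [[0.5217, -0.3026], [0.5217, -0.3026]]
-50 [309.8 379.6] [294 366  33  29 726] [array([309.8, 
[... 1709 characters left out ...]
 [185 263  24  23 335] [array([195.2, 274.1]), array([20.6, 21.5]), np.float64(103.3)] [[0.5162, 0.1619], [0.517, 0.1611]]
side noz [178 183 181]
-10 [281.2 159. ] [277 157  10   5  43] [array([281.2, 159. ]), array([4.4, 9.7]), np.float64(88.4)] [[0.5183, 0.164], [0.5183, 0.1639]]
-20 [281.5 158.9] [277 156  10   7  52] [array([281.5, 158.9]), array([5.8, 9.2]), np.float64(90.0)] [[0.5189, 0.1641], [0.5189, 0.1642]]
-35 [281.4 158.9] [276 156  12   7  63] [array([281.5, 158.9]), array([ 6.3, 10.5]), np.float64(85.1)] [[0.5188, 0.1642], [0.5188, 0.1641]]
-50 [281.4 159.1] [276 156  12   8  72] [array([281.4, 159.1]), array([ 6.9, 11.1]), np.float64(87.5)] [[0.5186, 0.1636], [0.5185, 0.1635]]
```

```bash
python3 - <<'E'
from h import *
t=load('top0'); s=load('side0')
a=cv2.resize(t['pixels'][225:285,235:295],None,fx=6.6,fy=6.6,interpolation=cv2.INTER_CUBIC)
d=cv2.resize(s['pixels'][190:250,275:335],None,fx=6.6,fy=6.6,interpolation=cv2.INTER_CUBIC)
cv2.imwrite('pics/crop1.png',np.hstack([a,d])[:,:,::-1])
E
```

```text
(no output)
```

View pics/crop1.png

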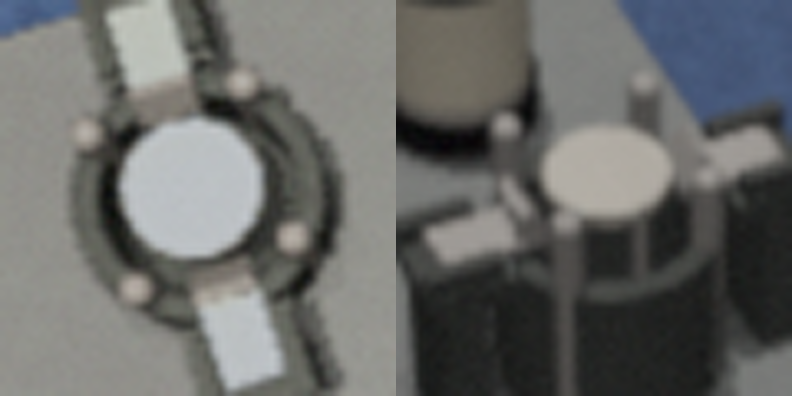

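Both views agree on the relative offset from piston to platform (0.035, 0.343), but absolute positions differ by about 2 mm. I'll squeeze the piston once and let go, which centres it along the jaw axis. A second look from the side then gives the camera bias along the jaw.

```bash
cat >> h.py <<'E'
YAW=np.radians(17.1)
FX=np.array([np.cos(YAW),np.sin(YAW),0]); FY=np.array([-np.sin(YAW),np.cos(YAW),0])
def Q(a):
    x=np.array([np.cos(a),np.sin(a),0]);z=np.array([0,0,-1.]);y=np.cross(z,x)
    q=R.from_matrix(np.c_[x,y,z]).as_quat(); return [q[3],q[0],q[1],q[2]]
QY=Q(YAW-np.pi/2)
def st(r,m=''):
    s=r.sense(); print(m,round(float(s['clock']),2),'tcp',np.round(s['eef_pos'],4),'F',np.round(s['contact_force'],1),'g',round(float(s['grip_width']),3))
E
python3 - <<'E'
from h import *
from bench import r
p=np.array([.5229,-.3014])
for P in([*p,.2],[*p,.02],[.5578,.0416,.2],[.5578,.0416,.09],[.5196,.166,.25],[.5196,.166,.15]): print(np.round(r.ik(P,QY),2))
r.set_gripper(0.85,20)
r.move_pose([*p,.14],QY); st(r)
r.movel([*p,.02],v=.15); st(r,'down')
r.set_gripper(0.0,10); st(r,'grip')
r.pause(.2)
r.set_gripper(0.85); 
r.movel([*p,.2],v=.2); st(r,'up')
snap(r,'side','side1'); snap(r,'top','top1')
E
```

```text
[-0.71  0.38  1.45 -0.    1.32  0.56]
[-0.71  0.56  1.64 -0.    0.94  0.56]
[-0.12  0.3   1.56 -0.    1.28  1.15]
[-0.12  0.41  1.7  -0.    1.04  1.15]
[ 0.1   0.24  1.52 -0.    1.38  1.38]
[ 0.1   0.32  1.66 -0.    1.16  1.38]
 2.05 tcp [ 0.5225 -0.3024  0.1404] F [-0.5 -0.7 -0.6] g 0.848
down 3.0 tcp [ 0.5234 -0.3021  0.0209] F [ 0.6 -0.4  0.1] g 0.851
grip 3.52 tcp [ 0.5231 -0.3015  0.0205] F [-1.   0.6  4.4] g 0.582
up 5.41 tcp [ 0.5223 -0.3009  0.1988] F [-0.3  0.2 -0.8] g 0.85
```

View pics/side1.png

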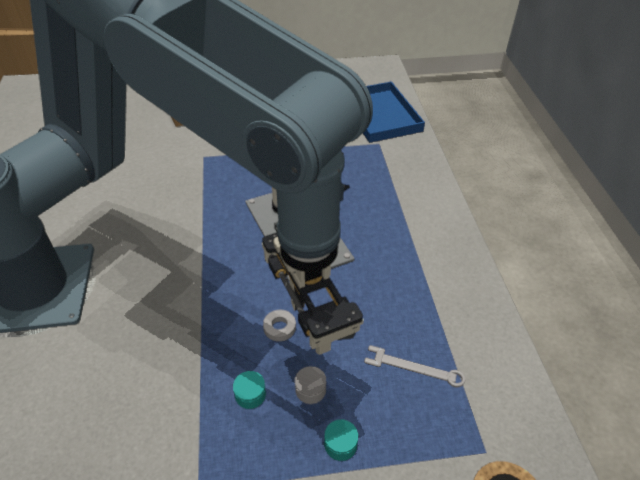

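View pics/top1.png

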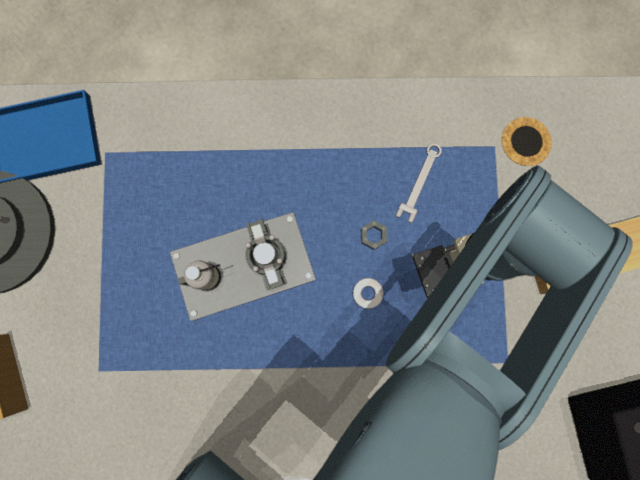

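In the side view the piston is visible at (311,385), partly shaded by the gripper; the nut and bearing are undisturbed. I'll compare its silhouette before and after the squeeze.

```bash
python3 - <<'E'
from h import *
def sil(fn):
    c=load(fn); im=c['pixels'].astype(int); 
    m=((im[:,:,2]-im[:,:,0])<0.18*im[:,:,2]).astype(np.uint8)  # not blue
    k=np.zeros_like(m); k[355:412,285:340]=1; m&=k
    n,l,s,ce=cv2.connectedComponentsWithStats(m,connectivity=4); i=l[388,311]
    return s[i],ce[i],(l==i)
A=sil('side0');B=sil('side1')
print(A[:2],B[:2])
a=load('side0')['pixels'][350:420,275:345];b=load('side1')['pixels'][350:420,275:345]
f=lambda x:cv2.resize(x,(400,400),interpolation=cv2.INTER_CUBIC)
M=lambda m:cv2.resize((m[350:420,275:345]*255).astype(np.uint8)[:,:,None].repeat(3,2),(200,200))
cv2.imwrite('pics/sil.png',np.vstack([np.hstack([f(a),f(b)]),np.hstack([M(A[2]),M(B[2]),M(A[2]^B[2]),M(A[2])])])[:,:,::-1])
c=load('side0'); q=proj(c,[[.5229,-.3014,.017],[.5229,-.3004,.017],[.5239,-.3014,.017]]); print(q[1]-q[0],q[2]-q[0])
E
```

```text
(array([294, 366,  32,  38, 983], dtype=int32), array([310.02034588, 383.95829095])) (array([294, 366,  32,  38, 988], dtype=int32), array([310.15587045, 384.46761134]))
[-0.07060349 -0.51339839] [ 0.57055401 -0.07007082]
```

```bash
python3 - <<'E'
from bench import r
import numpy as np
a=[]
for i in range(6): a.append(r.sense()['eef_pos']); r.pause(.02)
print(np.round(a,4))
E
```

```text
[[ 0.5222 -0.3008  0.1983]
 [ 0.5222 -0.3009  0.1983]
 [ 0.5222 -0.3009  0.1984]
 [ 0.5223 -0.3009  0.1984]
 [ 0.5223 -0.301   0.1985]
 [ 0.5224 -0.301   0.1985]]
```

View pics/sil.png

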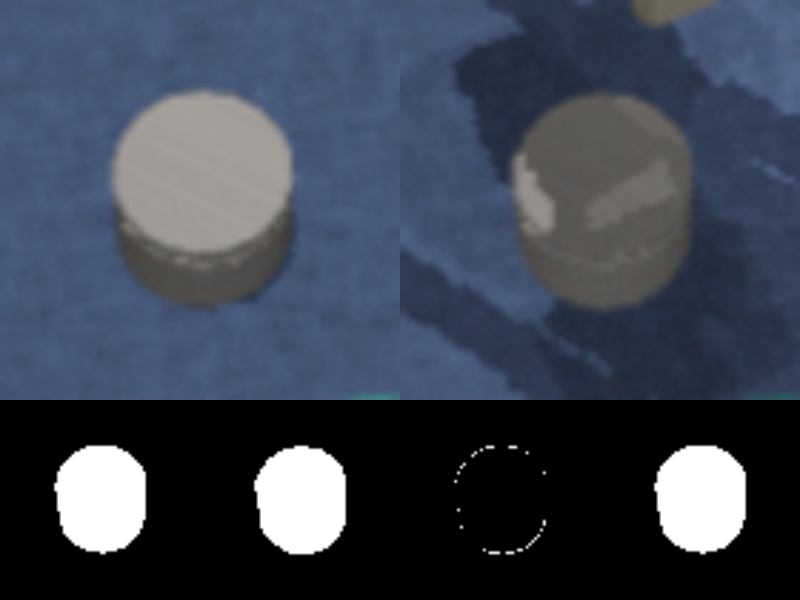

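The piston moved about −1.0 mm along the jaw, so the averaged camera positions need about +1 mm in feeder y. The cross-jaw offset carries along in the hand. I'll grip, carry it over and look above the mouth.

```bash
python3 - <<'E'
from h import *
from bench import r
p=np.array([.5229,-.3014]); m=np.array([.5575,.0426])
r.movel([*p,.02],v=.2); st(r,'down')
r.set_gripper(0.0,25); st(r,'grip'); 
r.movel([*p,.18],v=.2)
r.move_pose([*m,.18],QY); st(r,'over')
r.movel([*m,.148],v=.1); r.pause(.3); st(r,'above')
snap(r,'side','side2'); snap(r,'top','top2'); st(r)
c=load('side2')
cv2.imwrite('pics/c2.png',cv2.resize(c['pixels'][130:270,220:400],None,fx=4,fy=4,interpolation=cv2.INTER_CUBIC)[:,:,::-1])
E
```

```text
down 6.66 tcp [ 0.5236 -0.302   0.021 ] F [-0.1  0.2 -1. ] g 0.849
grip 7.19 tcp [ 0.5232 -0.3016  0.0206] F [-0.7  1.   3.7] g 0.575
over 9.44 tcp [0.5578 0.0415 0.1798] F [ 0.2  0.1 -2.2] g 0.577
above 10.21 tcp [0.5579 0.0425 0.1486] F [ 0.2  0.  -2.2] g 0.571
 10.31 tcp [0.5577 0.0426 0.1484] F [-0.2 -0.6 -1.6] g 0.574
```

View pics/c2.png

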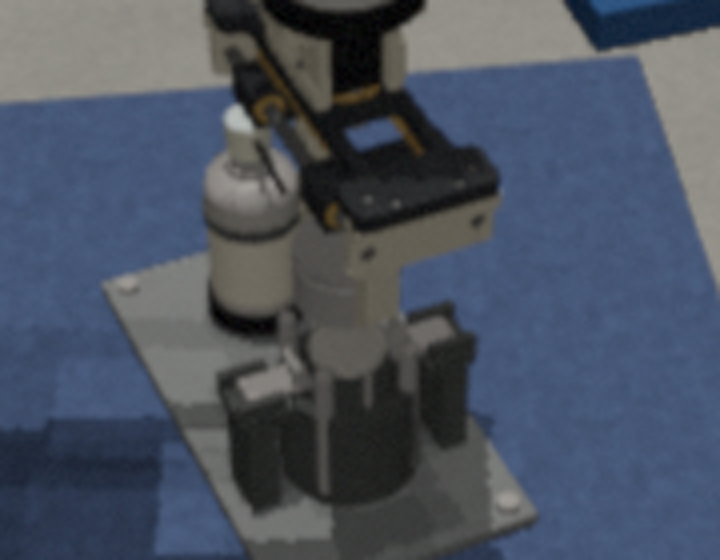

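The side view shows the gripped piston above the mouth, lined up over the posts and upright. The finger sits over the −y gap. Descending with a force stop.

```bash
python3 - <<'E'
from h import *
from bench import r
m=np.array([.5575,.0426])
print(r.movel([*m,.128],v=.06,stop_force=4)); st(r,'d1')
print(r.movel([*m,.1145],v=.03,stop_force=4)); st(r,'d2')
snap(r,'side','side3'); st(r)
c=load('side3')
cv2.imwrite('pics/c3.png',cv2.resize(c['pixels'][130:270,220:400],None,fx=4,fy=4,interpolation=cv2.INTER_CUBIC)[:,:,::-1])
E
```

```text
False
d1 10.79 tcp [0.5571 0.0427 0.1274] F [ 0.9  1.4 -2.7] g 0.579
True
d2 11.32 tcp [0.5575 0.0426 0.1139] F [ 0.2 -0.3  2.5] g 0.576
 11.37 tcp [0.5575 0.0426 0.1138] F [ 1.  -0.7  2.1] g 0.575
```

View pics/c3.png

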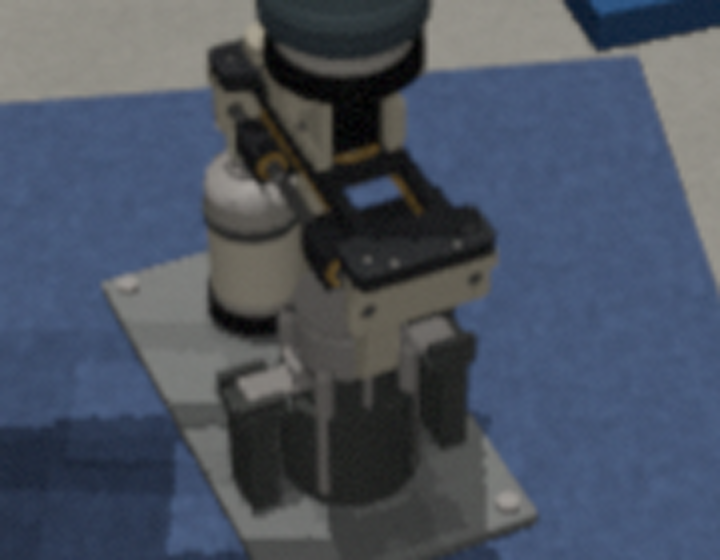

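Force only came up at TCP z 0.114, the platform level, and the piston sits between the posts. I'll release, rise and check.

```bash
python3 - <<'E'
from h import *
from bench import r
m=np.array([.5575,.0426]); n=np.array([.5193,.167])
r.set_gripper(0.75); st(r,'open')
r.movel([*m,.24],v=.2); st(r,'up')
r.set_gripper(0.0,20)
r.move_pose([*n,.24],Q(YAW)); st(r,'over noz'); print(r.sense()['joint_pos'].round(2))
snap(r,'side','side4'); snap(r,'top','top4')
c=load('side4')
cv2.imwrite('pics/c4.png',cv2.resize(c['pixels'][90:270,200:410],None,fx=3.3,fy=3.3,interpolation=cv2.INTER_CUBIC)[:,:,::-1])
E
```

```text
open 11.88 tcp [0.5565 0.0427 0.1129] F [ 0.6 -0.   0.9] g 0.748
up 12.67 tcp [0.5568 0.0427 0.2389] F [ 0.2  0.3 -0.3] g 0.75
over noz 15.04 tcp [0.5194 0.1668 0.24  ] F [-0.2  0.6  0.7] g 0.007
[ 0.11  0.25  1.53 -0.    1.36 -0.19]
```

View pics/c4.png

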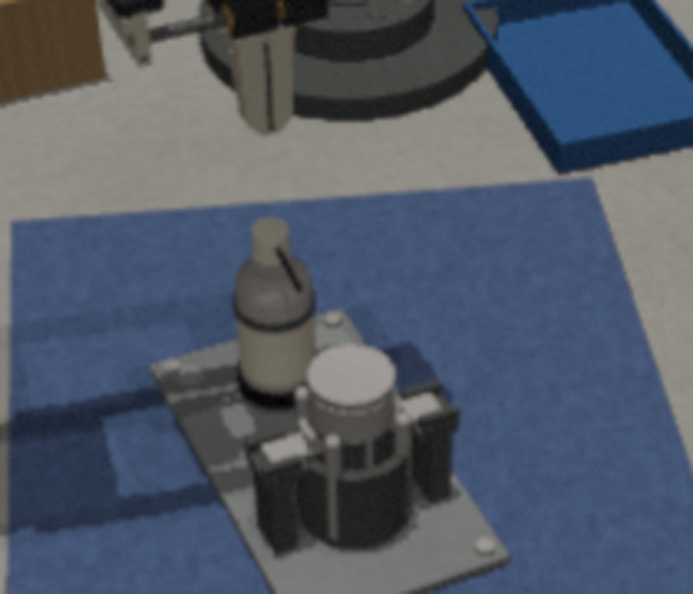

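View pics/top4.png

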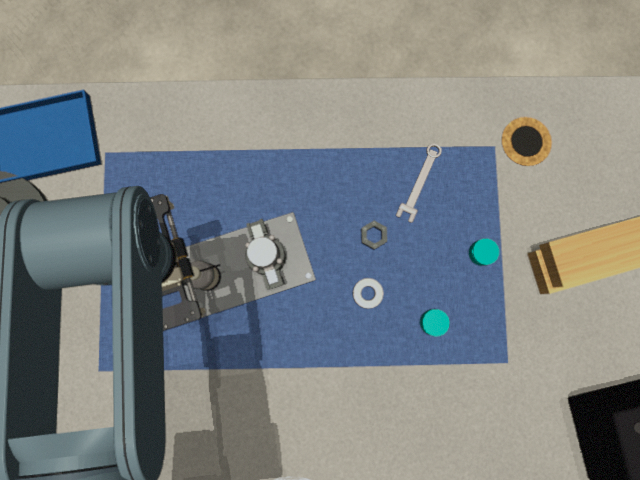

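The piston stands level in the mouth (side crop (350,385), top (263,253)). Now pressing the nozzle; its 6 N end stop should show as force rising past that.

```bash
python3 - <<'E'
from h import *
from bench import r
n=np.array([.5193,.167])
r.movel([*n,.172],v=.12); r.pause(.2); st(r,'near')
for z in(.164,.162,.160,.158,.156,.154,.152):
    h=r.movel([*n,z],v=.02,stop_force=12); st(r,f'{z} {h}')
    F=r.sense()['contact_force'][2]
    if h or F>11: break
r.pause(.4); st(r,'hold'); 
snap(r,'side','side5')
r.movel([*n,.24],v=.12); st(r,'up')
snap(r,'side','side5b')
f=lambda x:cv2.resize(x[120:240,230:370],None,fx=2.8,fy=2.8,interpolation=cv2.INTER_CUBIC)
cv2.imwrite('pics/c5.png',np.hstack([f(load('side5')['pixels']),f(load('side5b')['pixels'])])[:,:,::-1])
E
```

```text
near 16.06 tcp [0.5199 0.1671 0.1729] F [-0.8 -0.3  0.5] g 0.008
0.164 False 16.61 tcp [0.5192 0.167  0.1638] F [ 0.4 -0.  -0.1] g 0.003
0.162 False 16.86 tcp [0.5195 0.1671 0.1623] F [-0.4 -0.1  2.5] g 0.006
0.16 False 17.11 tcp [0.5196 0.167  0.1603] F [ 0.2 -0.4  4.5] g 0.005
0.158 False 17.36 tcp [0.5196 0.167  0.1583] F [-0.3  1.5  4.6] g 0.004
0.156 False 17.61 tcp [0.5196 0.1671 0.1572] F [-3.   0.1 10.8] g 0.005
0.154 False 17.86 tcp [0.5197 0.1671 0.157 ] F [-6.4 -1.6 23.2] g 0.007
hold 18.26 tcp [0.5197 0.1671 0.1571] F [-7.3 -0.8 22. ] g 0.005
up 19.18 tcp [0.5187 0.1669 0.2388] F [ 0.4 -0.5 -1.1] g 0.005
```

View pics/c5.png

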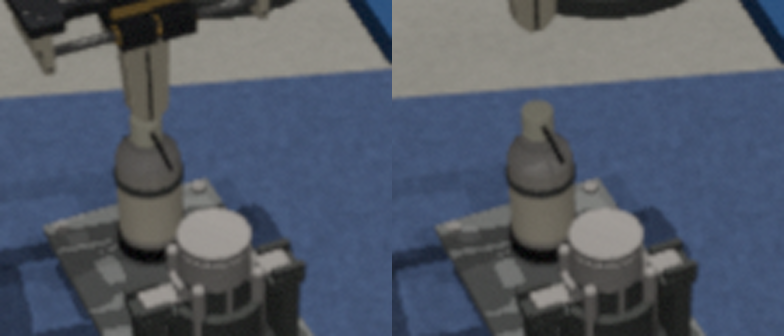

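The cap went fully down: contact at TCP 0.163, end stop at 0.157 with force jumping to about 22 N. It came back up afterwards. Next is pushing the piston down.

```bash
python3 - <<'E'
from h import *
from bench import r
m=np.array([.5577,.0428])
r.move_pose([*m,.20],QY); st(r,'over')
r.movel([*m,.150],v=.12); r.pause(.15); st(r,'near')
for z in(.141,.131,.121,.111,.101,.094,.0895):
    h=r.movel([*m,z],v=.035,stop_force=32); st(r,f'{z} {h}')
    if h: break
snap(r,'side','side6')
f=lambda x:cv2.resize(x[130:270,220:400],None,fx=4,fy=4,interpolation=cv2.INTER_CUBIC)
cv2.imwrite('pics/c6.png',f(load('side6')['pixels'])[:,:,::-1])
E
```

```text
over 20.44 tcp [0.5575 0.0431 0.1998] F [-0.2  0.5 -0.6] g 0.004
near 21.16 tcp [0.5585 0.0428 0.1511] F [ 0.9 -0.3 -0.7] g 0.004
0.141 False 21.57 tcp [0.5582 0.0427 0.1413] F [ 0.2 -0.2  3.2] g 0.008
0.131 False 22.0 tcp [0.5582 0.0427 0.1319] F [0.2 0.5 7.3] g 0.006
0.121 False 22.43 tcp [0.5587 0.0427 0.1217] F [2.1 0.9 4.4] g 0.003
0.111 False 22.87 tcp [0.5587 0.0427 0.1117] F [2.2 0.  6.3] g 0.006
0.101 False 23.3 tcp [0.5588 0.0427 0.1019] F [1.6 0.3 7. ] g 0.003
0.094 False 23.65 tcp [0.5588 0.0427 0.0951] F [ 1.3 -0.1  8.3] g 0.004
0.0895 False 23.93 tcp [0.5589 0.0427 0.0909] F [ 0.5  0.4 11.9] g 0.006
```

View pics/c6.png

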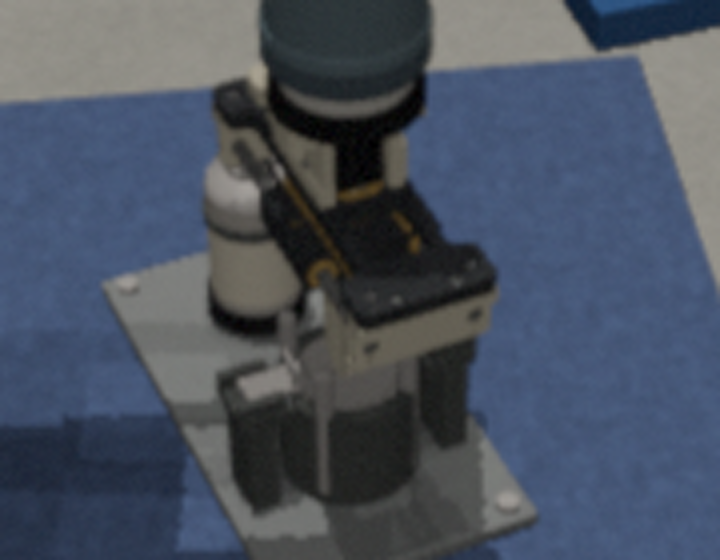

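Travel is about 52 mm at 12 N, which matches the spring force minus the piston's weight. I'll go 2 mm further, then retreat and inspect.

```bash
python3 - <<'E'
from h import *
from bench import r
m=np.array([.5577,.0428])
print(r.movel([*m,.0872],v=.03,stop_force=20)); r.pause(.2); st(r,'deep')
r.movel([*m,.098],v=.04); st(r,'back1')
r.movel([*m,.25],v=.15); st(r,'up')
r.move_pose([.42,-.2,.3],QY)
snap(r,'side','side7'); snap(r,'top','top7')
f=lambda x:cv2.resize(x,(400,400),interpolation=cv2.INTER_CUBIC)
cv2.imwrite('pics/c7.png',np.hstack([f(load('side7')['pixels'][180:260,265:345]),f(load('top7')['pixels'][215:295,225:305])])[:,:,::-1])
st(r)
E
```

```text
False
deep 24.43 tcp [0.5588 0.0427 0.0888] F [-0.   1.  11.2] g 0.006
back1 24.84 tcp [0.5567 0.0429 0.0972] F [-0.5  0.2 -0. ] g 0.005
up 26.01 tcp [0.5571 0.0429 0.2489] F [-0.5 -0.3 -0.2] g 0.003
 27.2 tcp [ 0.4206 -0.1991  0.2996] F [ 0.  -0.9 -0.8] g 0.004
```

View pics/c7.png

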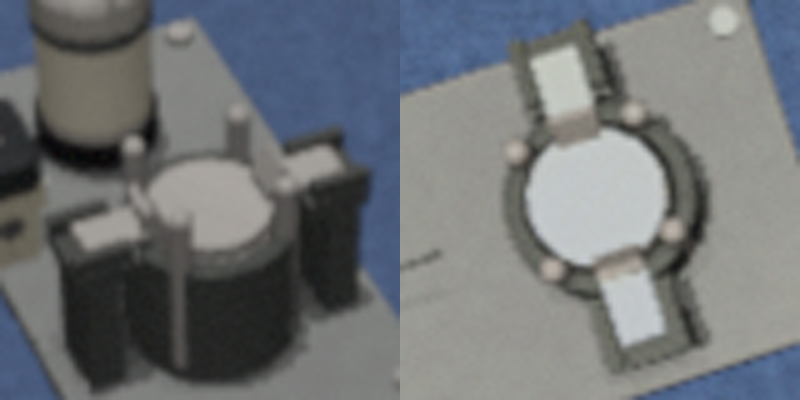

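View pics/top7.png

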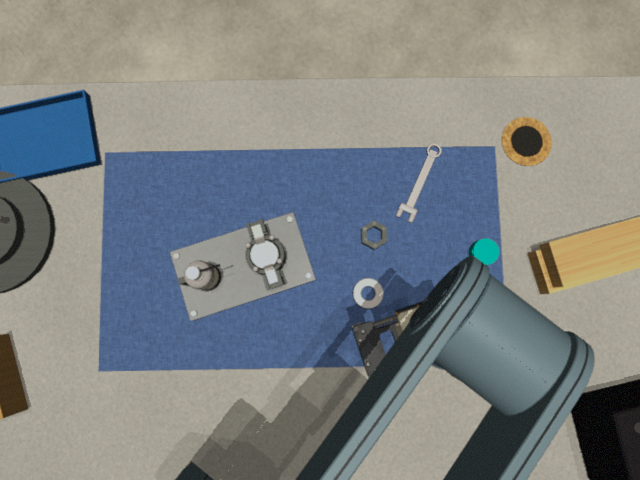

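Both catches overlap the piston's rim at ±x in the enlarged top view, and the piston stayed down when the finger left. I'll check the height and hand in.

```bash
python3 - <<'E'
from h import *
from bench import r
for n in('top','side'):
    c=snap(r,n,n+'8'); 
    g=[(u,v) for u in range(258,270,2) for v in range(248,262,2)] if n=='top' else [(u,v) for u in range(301,315,2) for v in range(218,227)]
    P=depthpts(c,g); print(n,np.median(P,0).round(4),P[:,2].std().round(4))
a,b=load('top0')['pixels'].astype(int),load('top8')['pixels'].astype(int)
print('diff nut/bearing/spanner', [abs(a[y0:y1,x0:x1]-b[y0:y1,x0:x1]).mean().round(1) for x0,x1,y0,y1 in((355,390,218,252),(350,386,276,300),(395,445,143,225))])
r.job_done(); st(r)
E
```

```text
top [0.5584 0.0453 0.0823] 0.0018
side [0.5577 0.0361 0.0804] 0.0078
diff nut/bearing/spanner [np.float64(4.8), np.float64(15.9), np.float64(5.2)]
the job is handed in; nothing more can be done
the job is handed in; nothing more can be done
```

The piston is caught in the feeder under both catches, and I handed the job in at about 27 s of the 53 s allowed.

**What I did:**
- **Placing:** I stood the steel piston on the platform and let go. Contact force came only at platform height, and the pictures showed it level between the posts.
- **Oiling:** I pressed the nozzle cap to its end stop. It travelled about 6 mm, the force then jumped to about 22 N, and the cap came back up.
- **Catching:** I pushed the piston down about 54 mm at about 12 N, then backed the fingers out.

**Last checks:**
- **Catches:** The enlarged top view showed both catches hooked over the rim. The force dropped to zero as the finger left, so the piston did not follow it up.
- **Height:** The top camera's depth put the piston's top at 82 mm and the side camera's at 80 mm. The side reading was scattered, about 8 mm. The catches are at 80 mm, and the top camera had read about 2–4 mm high earlier, so this fits a caught piston but does not prove it alone.
- **Camera calibration:** The two cameras disagreed by about 2 mm throughout. I settled this along the jaw direction by squeezing the piston once before the real grasp.
- **Bearing, nut and spanner:** They looked unmoved in the last pictures. The before-and-after difference was small for the nut and spanner. It was larger for the bearing, probably because the arm and its shadow were beside it, so that number does not settle the bearing.

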